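Drive the stuck pinhole cell out of its tube

ROBOT

A 7-joint arm with a two-finger parallel gripper is mounted at the origin on the work surface. World frame = base frame: x ahead of the robot, y to its left, z up, the work surface at z = 0. Lengths are in m, angles in rad, forces in N, time in s.
With the tool pointing down it reaches from about 0.4 to 0.85 m from the base axis. Payload 4.4 kg.
Tool frame: the origin (TCP) lies at the very end of the fingers, on their centre line; the grasp point (between the pads) lies 19 mm behind it (arm.grip_point_offset is the distance from the TCP to the grasp point, in m); z points along the fingers, y is the line along which they close (so a half turn about z gives the same grasp; the last joint's range is limited). The gripper opens to 94 mm and grips with 3 to 60 N. Pads are 16 mm wide; open, the fingers measure 119 mm over their backs; the gripper's body (75 mm by 177 mm) begins 78 mm behind the grasp point.
Start: joints at [1.088, 0.628, 0.038, 1.517, -0.027, 0.996, -0.02], TCP at [0.263, -0.594, 0.205] pointing down, gripper open.
Joint ranges: [-3.06, 3.06], [-0.37, 2.12], [-1.25, 1.32], [0.18, 2.47], [-1.1, 4.24], [0.23, 1.98], [-2.94, 2.94]. Speed limits (rad/s): [2.57, 2.57, 3.14, 3.14, 3.14, 3.14, 3.14].

INTERFACE

Orientations are given as a rotation vector (axis times angle).
In Python, from workcell import observe, cams, arm gives the robot as it stands.
- The arm moves only by the tool play_rows, never from a script. Its argument "moves" is a list of rows, each a list of 3 entries, a list of its own where there are three numbers: the shift along the tool's x, y, z in mm, then the turn, a rotation vector about the tool's x, y, z in rad, then the closure, from 0 (fully open) to 1 (shut). A call has 1 to 20 rows; each row is the pose to reach, as a shift and turn from the pose commanded when the call began, along the tool's axes at that moment; what a row does not reach only later rows make up. A row lasts 1/12 s, in which the tool goes at most 41.7 mm and 7.16 degrees, less where a joint would pass 70% of its speed; a pose out of reach is approached as far as the arm can. A call with a gripper value outside its range is refused whole. The fingers move at their own pace and stop on an object; "force" is the grip in N (left out, the last holds). Time passes only in rows, so rows that repeat a pose let the fingers close. It gives the time, the measured TCP pose, the force, the opening and the grip force at its end, in the units of the state.
- observe(): the state, without advancing time (a new reading comes with each control period).
- cams.grab_frame(name): name is "scene" or "top" or "wrist"; returns a dict with "pixels" (384x512x3 uint8, red, green, blue), "mtx" (3x3 intrinsics, pixels), "D" ([k1, k2, p1, p2, k3] as OpenCV has them; the pictures are not rectified), "pose" (4x4, takes a point from camera to world coordinates); the wrist camera has in their place "T_tool_cam" (4x4, takes a point from camera to tool coordinates, whose origin is the TCP and whose axes are the flange's). Camera axes: x right, y down, z forward; pixel columns grow to the right and rows downward; lengths in m; the calibration is good to about 2 mm. A picture is of the moment at which its call begins: read the wrist's pose just before it. There is no depth.
- arm.hand_in(): hands the job in; it is judged then, once.
The state is a dict: "time": time; "q": joint angles; "qd": joint speeds; "tau": joint torques, N m; "tcp_pos": TCP position; "ee_rot": TCP orientation; "ft_force": force on the tool from outside, world axes, zero at the start; "wrist_torque": the same for the moment, N m; "finger_gap": opening from 0.0 (shut) to 1.0 (fully open); "grip_force": force on a finger pad.
Only numpy, scipy, OpenCV 4.12 (cv2) and the standard library are available. Lean on these libraries where they do the work, as an engineer would, in place of code of your own. Each camera call takes 0.05 s, during which the arm holds its last target. There are 200 camera calls.

TASK

Press in the snap tab on the tube's grey dust cover, lift the cover off and stand it upright in the middle of the felt mat. Then take the drift, push it through the tube from the end away from the rails to drive the stuck brass cell fully out onto the two rails, put the drift back on its stand as it was, and lay the cell in the empty bay of the wooden case. Never touch the cell with the gripper while it is in the tube, and leave the other things where they are.

Things in the scene. Friction and masses are not known exactly. Their poses are not given: they have to be found in the camera images.
- mount: Tube mount, fixed. Base plate 8 mm thick (x -32 to 102, y +-32 mm) carrying a short black tube, 44 mm outside, 50 mm long, whose bore runs along the mount's x axis 60 mm above the bench. Origin: on the bench under the middle of the tube; z up. Bore entry at x = -25 mm, exit at x = +25 mm. A 14 mm rod held on the bore's axis has about 5 mm of room all round.
- bore_in (a point): Centre of the bore's entry mouth (mount x = -25 mm, 60 mm up); the frame's x axis points into the bore towards the exit. Shut by the cover at the start.
- bore_out (a point): Centre of the bore's exit mouth (mount x = +25 mm, 60 mm up); x axis points out along the rails. From here two level 6 mm steel rods, the rails (centres at y = +-8 mm, 46.3 mm up), run to a stop plate at mount x = 95 mm (22 mm wide, 56 mm high) and catch what is driven out.
- catch (a point): Point over the rails, 30 mm beyond the exit mouth, 59 mm up: a cell lying on the rails has its axis at this height. Fingers have room on both sides of the rails, down to the base plate.
- ledge (a point): Centre of the flat ledge on top of the tube, 84 mm above the bench (x +-18, y +-24 mm). The cover's middle box sits on it, around a locating block 20 x 34 mm, 6 mm high. Axes as the mount.
- cover: Grey dust cover, loose, 90 g, latched on the mount at the start, axes along the mount's, origin (centre of underside) 51 mm above the bench. End plates at x = +-29 mm (4 mm thick, 36 mm wide) reach down to z = 0 and shut both bore ends; it stands stably on them. Middle box 30 (x) x 44 (y) mm from z = 33 to 63 mm: grasp it across y. The tab pokes from its -y wall, which is plain above z = 49 mm.
- tab (a joint): Sprung steel snap tab on the mount: m pressed inward (mount's +y). At 0 it locks the cover; above 0.0045 the cover lifts; 0.007 is flush with the cover's wall; stop 0.010. 2 N at rest, 5 N flush. Closing a gripper across the cover's box in y, fingertips 87 to 92 mm above the bench, presses it flush with one finger and grips the cover too; then lift.
- tab_face (a point): Centre of the tab's outer face, 8 mm wide (x), 9 mm high, 95.5 mm above the bench, standing 7 mm out of the middle of the cover's -y side (mount y = -29 mm) at rest.
- cell: Pinhole cell: solid brass cylinder, 24 mm diameter, 20 mm long, 60 g, a black dot on each face. Origin: its centre; x along its axis. At the start stuck in the bore, lying on its axis, centre within 7 mm of the bore's middle, hidden by the cover. A spring pad grips it: about 7 to 18 N slides it along until its rear face leaves the bore.
- drift: Drift: black square handle 40 (x) x 24 x 24 mm with a white round rod, 14 mm diameter, going 95 mm on from the handle's +x face. 0.2 kg, loose. Origin: centre of the handle; x towards the rod's tip. Lies level on its stand at the start, handle sides upright.
- drift_tip (a point): Flat end of the drift's rod, 115 mm from the handle's centre along x.
- stand: Wooden stand of the drift, fixed. Base 170 (x) x 60 x 8 mm; origin: centre of its underside. A block (32 x 18 mm, top 38 mm up) at x = -50 mm carries the handle, a fork at x = +40 mm the rod (slot 20 mm wide, floor 43, prongs to 56 mm up). At home the drift's origin is at (-50 +-4, 0, 50) mm, rod towards +x. Fingers pass either side of the block.
- case: Open wooden case, fixed, 180 (x) x 110 (y) x 30 mm, walls 6 mm, one divider across its middle. Origin: centre of its underside. The -x half holds a clear prism; the +x half is empty.
- case_bay (a point): Centre of the floor of the case's empty bay (81 x 98 mm inside, floor 6 mm above the bench, walls to 30 mm); axes as the case.
- mat: Grey felt mat, fixed, 130 (x) x 110 (y) x 4 mm, empty. Origin: centre of its underside; its top is 4 mm above the bench.
- prism: Bystander: clear block 50 x 33 x 18 mm with a black edge, in the case's other bay.
- weight_a: Bystander: black steel disc, 68 mm diameter, 26 mm high.
- weight_b: Bystander: black steel disc, 68 mm diameter, 26 mm high.
- block: Bystander: glass bar 90 x 21 x 20 mm, near the robot.
- mirror: Bystander: black-backed mirror bar 100 x 12 x 25 mm, near the robot.
Things that resemble listed ones, but are neither listed nor needed, are in the scene too. What is shaped like the case but pink is not meant.

How it is judged:
On the way, in this order (a step that is already met when the one before it is completed fails the run):
1. the dust cover stands upright on the mat, released, while the cell is still in the tube (horizontal distance between cover and mat below 0.035 m and angle between cover's own z axis and vertical below 0.1 rad and z of cover in the frame of mat between 0 and 0.008 m and contact force between the fingers and cover below 0.1 N and x of cell in the frame of mount between -0.02 and 0.02 m), for 0.2 s.
2. the drift, in the bore from the entry end, has driven the cell fully out onto the rails (x of cell in the frame of mount between 0.035 and 0.09 m and y of cell in the frame of mount between -0.01 and 0.01 m and z of cell in the frame of mount between 0.05 and 0.066 m and x of drift_tip in the frame of mount between 0.015 and 0.08 m and y of drift_tip in the frame of mount between -0.012 and 0.012 m and z of drift_tip in the frame of mount between 0.045 and 0.075 m and x of drift in the frame of mount below -0.03 m and contact force between the fingers and cell below 0.1 N), for 0.1 s.
At the end, for the whole second after the job is handed in: The cover stands upright on the mat within 35 mm of its centre (tilt under 0.1 rad), the drift lies on its stand as at the start (within 12 mm along, 10 mm across, 5 mm in height, 0.1 rad), and the cell lies in the empty bay of the case; all released and at rest (horizontal distance between cover and mat below 0.035 m and angle between cover's own z axis and vertical below 0.1 rad and z of cover in the frame of mat between 0 and 0.008 m and x of drift in the frame of stand between -0.062 and -0.038 m and y of drift in the frame of stand between -0.01 and 0.01 m and z of drift in the frame of stand between 0.045 and 0.055 m and angle between the x axis of drift and the x axis of stand, either way round below 0.1 rad and x of drift_tip in the frame of stand above 0.03 m and x of cell in the frame of case_bay between -0.043 and 0.043 m and y of cell in the frame of case_bay between -0.05 and 0.05 m and z of cell in the frame of case_bay between -0.002 and 0.022 m and contact force between the fingers and cover below 0.1 N and contact force between the fingers and drift below 0.1 N and contact force between the fingers and cell below 0.1 N and linear speed of each of cover, drift, cell below 0.02 m/s); the robot touches nothing.
It fails at once if the gripper touches the cell while it is in the tube (contact force between the fingers and cell above 0.5 N and x of cell in the frame of mount between -0.05 and 0.03 m and y of cell in the frame of mount between -0.013 and 0.013 m and z of cell in the frame of mount between 0.045 and 0.075 m).
It fails at once if a bystander is shifted by more than 30 mm (distance of any of prism, weight_a, weight_b, block, mirror from where it was at the start of the episode above 0.03 m).
It also fails if it takes over 72 s, if anything falls off the work surface, if the arm or the gripper's body presses on something with over 40 N, if the wrist force passes 120 N, or if a joint passes its speed limit or range.

## Working session

There is one attempt and no reset: what is moved stays moved. The work goes in short steps, Python scripts to look and compute and a tool call to move; the robot and the scene stay as the last step left them, time stands still between calls to the robot, and variables do not carry over. Pictures are saved under pics/ and viewed, at most 10 in all, crops included, and the job is handed in when it is done.

Besides the shell and the picture viewer there is one more tool, called as a command line: name --argument value ..., lists and objects as JSON in quotes. play_rows: Moves the arm, as the interface text tells. Its arguments: {"type":"object","properties":{"moves":{"type":"array"},"force":{"type":"number"}},"required":["moves"]}

```bash
ls; mkdir -p pics; python3 - <<'E'
from workcell import observe,cams,arm
import cv2,pickle
s=observe();print({k:s[k] for k in('time','tcp_pos','ee_rot','finger_gap')},arm.grip_point_offset)
for n in('scene','top'):
    f=cams.grab_frame(n);pickle.dump(f,open(n+'.pkl','wb'))
    cv2.imwrite(f'pics/{n}0.png',cv2.resize(f['pixels'][:,:,::-1],(800,600),interpolation=cv2.INTER_CUBIC))
    print(n,f['mtx'],f['D'],f['pose'])
f=cams.grab_frame('wrist');print(f['T_tool_cam'],f['mtx'],f['D'])
E
```

```text
pics
{'time': 0.0, 'tcp_pos': array([ 0.26288914, -0.59373171,  0.20456309]), 'ee_rot': array([-3.07180606e+00, -6.49586161e-01,  6.54586097e-04]), 'finger_gap': 1.0003316600972645} 0.0188
scene [[477.53919771   0.         258.53023977]
 [  0.         477.53919771 187.23922923]
 [  0.           0.           1.        ]] [-0.01965698  0.          0.          0.          0.        ] [[-0.52045429  0.63589902 -0.56987697  1.20254135]
 [ 0.85377652  0.39839329 -0.3351842   0.43846534]
 [ 0.01389186 -0.66099563 -0.75026115  1.03254086]
 [ 0.          0.          0.          1.        ]]
top [[377.22784401   0.         248.15686311]
 [  0.         377.22784401 193.72199173]
 [  0.           0.           1.        ]] [-0.07823095  0.          0.          0.          0.        ] [[ 1.49212612e-02 -9.90302986e-01  1.38120788e-01  3.17318666e-01]
 [-9.99888668e-01 -1.47664867e-02  2.14525330e-03  4.05163980e-03]
 [-8.48919761e-05 -1.38137420e-01 -9.90413068e-01  1.28414166e+00]
 [ 0.00000000e+00  0.00000000e+00  0.00000000e+00  1.00000000e+00]]
[[-1.14699999e-03 -9.71497516e-01 -2.37046960e-01  6.83949727e-02]
 [ 9.99999314e-01 -1.17090373e-03 -3.99462629e-05  5.02171656e-04]
 [-2.38751473e-04 -2.37046843e-01  9.71498192e-01 -1.79215932e-01]
 [ 0.00000000e+00  0.00000000e+00  0.00000000e+00  1.00000000e+00]] [[310.12900878   0.         253.17256423]
 [  0.         310.12900878 186.4753346 ]
 [  0.           0.           1.        ]] [-0.03526767  0.          0.          0.          0.        ]
```

View pics/top0.png

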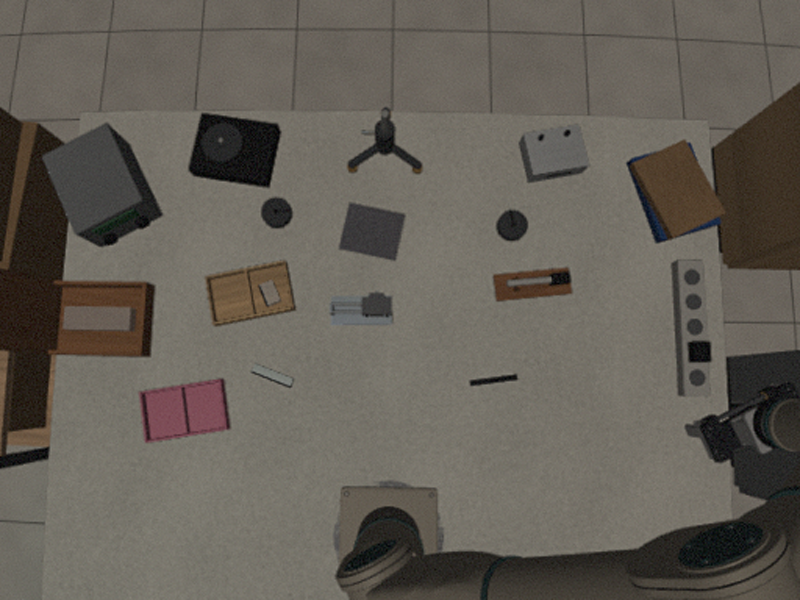

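View pics/scene0.png

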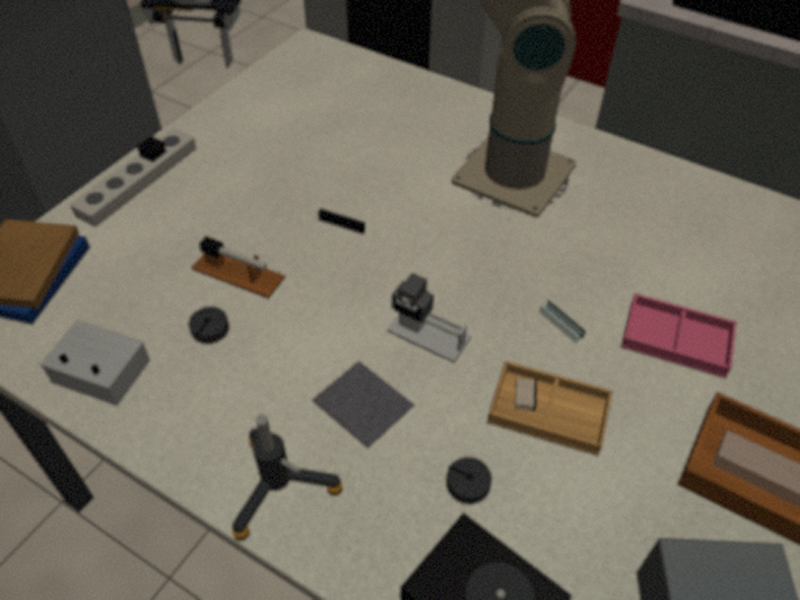

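The top view (800 px scale) shows the mount at about (361,310), with the cover at its right end (376,305), so the rails point image-left (world +y). The drift is on its orange stand at (533,284), with the handle on the right and the rod pointing left. The wooden case is at (251,293), with the prism in its right half and the empty bay centred near (228,297). The mat is at (372,231). The scene view agrees.

```bash
cat > h.py <<'E'
import numpy as np,cv2,pickle
from scipy.spatial.transform import Rotation as R
def ray(f,px,T=None):
    T=f['pose'] if T is None else T
    u=cv2.undistortPoints(np.float64(px).reshape(-1,1,2),f['mtx'],np.array(f['D'])).reshape(-1,2)
    return T[:3,3],np.c_[u,np.ones(len(u))]@T[:3,:3].T
def plane(f,px,z,T=None):
    o,d=ray(f,px,T); return o+d*((z-o[2])/d[:,2])[:,None]
def tri(f1,p1,f2,p2,T1=None,T2=None):
    o1,d1=ray(f1,p1,T1);o2,d2=ray(f2,p2,T2);d1=d1[0];d2=d2[0]
    s=np.linalg.lstsq(np.c_[d1,-d2],o2-o1,rcond=None)[0];a=o1+d1*s[0];b=o2+d2*s[1];return (a+b)/2,np.linalg.norm(a-b)
def tcpT(s):
    T=np.eye(4);T[:3,:3]=R.from_rotvec(s['ee_rot']).as_matrix();T[:3,3]=s['tcp_pos'];return T
def comp(mask,seed,r=6):
    n,l,st,c=cv2.connectedComponentsWithStats(mask.astype(np.uint8)*255)
    w=l[seed[1]-r:seed[1]+r+1,seed[0]-r:seed[0]+r+1];w=w[w>0]
    return l==np.bincount(w).argmax()
def rect(m,close=9):
    m=cv2.morphologyEx(m.astype(np.uint8)*255,cv2.MORPH_CLOSE,np.ones((close,close)))
    return cv2.boxPoints(cv2.minAreaRect(cv2.findNonZero(m)))
def rel(T,target,yaw_R):  # shift (tool axes, mm) and turn to reach a world pose
    Rt=T[:3,:3];return np.round((Rt.T@(np.array(target)-T[:3,3]))*1000,1),np.round((R.from_matrix(Rt.T@yaw_R)).as_rotvec(),4)
E
python3 - <<'E'
from h import *
f=pickle.load(open('top.pkl','rb'));im=f['pixels'];hsv=cv2.cvtColor(im,cv2.COLOR_RGB2HSV)
for n,p in dict(table=(300,250),mat=(238,148),case=(148,190),stand=(325,186),mount=(225,205),cover=(241,194)).items():print(n,np.median(im[p[1]-2:p[1]+3,p[0]-2:p[0]+3],(0,1)),np.median(hsv[p[1]-2:p[1]+3,p[0]-2:p[0]+3],(0,1)))
H,S,V=[hsv[...,i].astype(int) for i in range(3)]
b=cv2.GaussianBlur(im,(3,3),0).astype(int);rb=b[...,0]-b[...,2]
for n,seed,mask,z in(('mat',(238,148),V<105,.004),('case',(148,190),rb>28,.03),('stand',(325,186),rb>28,.008),('mount',(221,207),rb<3,.008)):
    m=comp(mask,seed)
    q=rect(m);P=plane(f,q,z);print(n,m.sum(),P.mean(0).round(4),'sides',np.linalg.norm(P-np.roll(P,-1,0),axis=1).round(3))
    e=P[1]-P[0],P[2]-P[1];e=max(e,key=np.linalg.norm);print('  longdir deg',np.degrees(np.arctan2(e[1],e[0])).round(1),q.round(0).tolist())
E
```

```text
table [120. 116. 106.] [ 22.  28. 120.]
mat [58. 56. 56.] [90. 13. 58.]
case [111.  89.  65.] [ 16. 108. 111.]
stand [79. 54. 38.] [ 12. 135.  79.]
mount [106. 109. 111.] [ 99.  14. 111.]
cover [61. 61. 60.] [30. 12. 62.]
mat 1185 [0.6581 0.0449 0.004 ] sides [0.112 0.134 0.112 0.133]
  longdir deg -101.4 [[216.0, 159.0], [222.0, 128.0], [260.0, 136.0], [253.0, 167.0]]
case 1521 [0.5109 0.3091 0.03  ] sides [0.181 0.111 0.179 0.111]
  longdir deg -77.8 [[130.0, 176.0], [182.0, 166.0], [188.0, 198.0], [136.0, 208.0]]
stand 539 [ 0.5429 -0.3115  0.008 ] sides [0.17  0.058 0.169 0.057]
  longdir deg -83.3 [[316.0, 176.0], [364.0, 171.0], [365.0, 187.0], [317.0, 192.0]]
mount 676 [0.4815 0.0669 0.008 ] sides [0.134 0.065 0.133 0.065]
  longdir deg -89.2 [[211.0, 188.0], [250.0, 188.0], [250.0, 207.0], [211.0, 207.0]]
```

```bash
cat >> h.py <<'E'
def yawR(deg):  # tool down, tool x at world azimuth deg
    a=np.radians(deg);x=[np.cos(a),np.sin(a),0];y=[np.sin(a),-np.cos(a),0];return np.c_[x,y,[0,0,-1]]
def go(target,deg):
    from workcell import observe
    s=observe();T=tcpT(s);print('t',round(s['time'],2),'tcp',T[:3,3].round(4),'F',s['ft_force'].round(1),'gap',round(s['finger_gap'],3));print('move',*rel(T,target,yawR(deg)))
E
python3 -c "
from h import *
go([.543,-.31,.21],96.7)"
```

```text
t 0.15 tcp [ 0.263  -0.5939  0.2048] F [-0.2  0.6  0. ] gap 1.0
move [ 371.  -146.3   -5. ] [-1.2000e-03 -9.0000e-04 -1.2709e+00]
```

play_rows --moves '[[[371,-146,-5],[0,0,-1.271],0],[[371,-146,-5],[0,0,-1.271],0],[[371,-146,-5],[0,0,-1.271],0],[[371,-146,-5],[0,0,-1.271],0],[[371,-146,-5],[0,0,-1.271],0],[[371,-146,-5],[0,0,-1.271],0],[[371,-146,-5],[0,0,-1.271],0],[[371,-146,-5],[0,0,-1.271],0],[[371,-146,-5],[0,0,-1.271],0],[[371,-146,-5],[0,0,-1.271],0],[[371,-146,-5],[0,0,-1.271],0],[[371,-146,-5],[0,0,-1.271],0],[[371,-146,-5],[0,0,-1.271],0],[[371,-146,-5],[0,0,-1.271],0],[[371,-146,-5],[0,0,-1.271],0],[[371,-146,-5],[0,0,-1.271],0]]'

```text
time: 1.48
tcp_pos: [0.5424, -0.3121, 0.2105]
ee_rot: [2.091, 2.344, -0.001]
ft_force: [0.2, -1.2, 0.1]
finger_gap: 1.001
grip_force: 0.0
```

```bash
cat >> h.py <<'E'
def wgrab(name):
    from workcell import observe,cams
    s=observe();f=cams.grab_frame('wrist');f['pose']=tcpT(s)@f['T_tool_cam'];pickle.dump(f,open(name+'.pkl','wb'))
    cv2.imwrite(f'pics/{name}.png',cv2.resize(f['pixels'][:,:,::-1],(800,600),interpolation=cv2.INTER_CUBIC));return f
E
python3 -c "
from h import *
wgrab('w_drift'); go([.4815,.032,.21],90.8)"
```

```text
t 1.53 tcp [ 0.5426 -0.3117  0.2105] F [1.2 1.  0.6] gap 1.0
move [348.5 -21.3   0.4] [-0.0003  0.0004  0.1008]
```

View pics/w_drift.png

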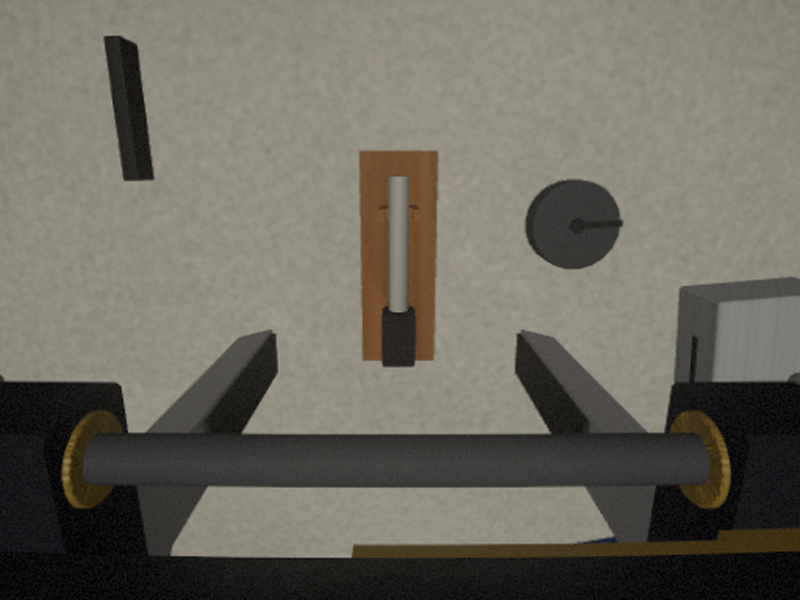

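The wrist view shows the stand (360–437, 150–360), with the white rod from (398,178) to (398,310) and the black handle at (398,337). The open fingertips sit at about (270,335) and (520,335).

play_rows --moves '[[[348,-21,0],[0,0,0.101],0],[[348,-21,0],[0,0,0.101],0],[[348,-21,0],[0,0,0.101],0],[[348,-21,0],[0,0,0.101],0],[[348,-21,0],[0,0,0.101],0],[[348,-21,0],[0,0,0.101],0],[[348,-21,0],[0,0,0.101],0],[[348,-21,0],[0,0,0.101],0],[[348,-21,0],[0,0,0.101],0],[[348,-21,0],[0,0,0.101],0],[[348,-21,0],[0,0,0.101],0],[[348,-21,0],[0,0,0.101],0]]'

```text
time: 2.53
tcp_pos: [0.4822, 0.0308, 0.2105]
ee_rot: [2.205, 2.236, -0.001]
ft_force: [-0.6, -0.6, 0.4]
finger_gap: 0.999
grip_force: 0.0
```

```bash
python3 -c "
from h import *
f=wgrab('w_mount'); go([.4815,.032,.21],90.8)
f=pickle.load(open('w_drift.pkl','rb'));b=cv2.GaussianBlur(f['pixels'],(3,3),0).astype(int);rb=b[...,0]-b[...,2];V=b.max(2)
def rep(n,m,z,c=9):
    q=rect(m,c);P=plane(f,q,z);e=max((P[1]-P[0],P[2]-P[1]),key=np.linalg.norm)
    print(n,m.sum(),P.mean(0).round(4),np.linalg.norm(P-np.roll(P,-1,0),axis=1).round(4),np.degrees(np.arctan2(e[1],e[0])).round(1),q.round(0).tolist())
m=comp(rb>22,(240,160));rep('stand',m,.008,15)
print([b[y,255] for y in (120,150,190,199,206,216,226,232)])
rep('rod',comp((rb<22)&(V>75),(255,150),2),.057,3)
rep('handle',comp((V<50),(255,216),2),.062,3)
"
```

```text
t 2.58 tcp [0.4822 0.0305 0.2105] F [-0.1 -0.9 -0.9] gap 0.998
move [ 1.5 -0.7  0.5] [ 0.0001  0.001  -0.0011]
stand 5173 [ 0.5439 -0.3116  0.008 ] [0.1719 0.0605 0.1719 0.067 ] 95.4 [[229.0, 231.0], [229.0, 95.0], [280.0, 95.0], [280.0, 231.0]]
[array([146, 141, 131]), array([142, 137, 127]), array([136, 131, 120]), array([108, 104,  96]), array([41, 38, 32]), array([40, 38, 34]), array([40, 38, 34]), array([39, 37, 32])]
rod 966 [ 0.5417 -0.2936  0.057 ] [0.0115 0.0925 0.0123 0.0925] -83.2 [[249.0, 114.0], [260.0, 114.0], [260.0, 199.0], [249.0, 199.0]]
handle 657 [ 0.5489 -0.3568  0.062 ] [0.0208 0.0422 0.0215 0.0422] -83.0 [[245.0, 197.0], [264.0, 197.0], [264.0, 233.0], [245.0, 233.0]]
```

View pics/w_mount.png

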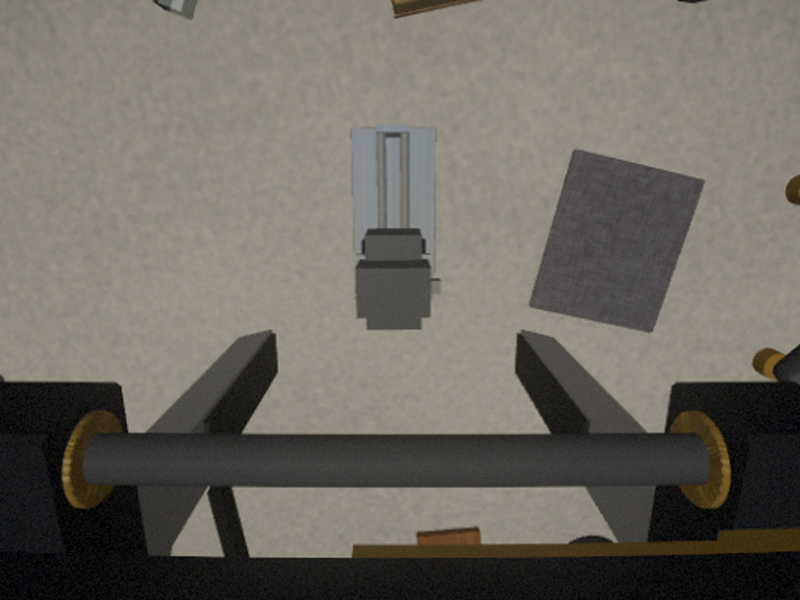

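The wrist view shows the cover's top box at (357–431, 262–318). The tab is on its right at (436,286), which is world +x, so it is mount −y as expected. The plate's far corners are at (351,127) and (437,127), and the mat runs (530–703, 150–331).

```bash
python3 -c "
from h import *
f=pickle.load(open('w_mount.pkl','rb'));im=f['pixels'];b=cv2.GaussianBlur(im,(3,3),0).astype(int);V=b.max(2);rb=b[...,0]-b[...,2]
c=np.array([[357,262],[431,262],[431,318],[357,318]])*.64
P=plane(f,c,.114);print('cover top',P.round(4).tolist(),P.mean(0).round(4))
print('V row186',V[186,222:292].tolist());print('V col252',V[160:218,252].tolist())
m=comp(rb<3,(232,100));q=rect(m);P=plane(f,q,.008);print('plate',q.round(1).tolist(),P.round(4).tolist())
P=plane(f,np.array([[351,127],[437,127]])*.64,.008);print('far end',P.round(4).tolist(),P.mean(0).round(4))
for r in (95,110,125,140):
    x=np.nonzero(m[r])[0];print(r,x.min(),x.max(),plane(f,[[x.min()-.5,r],[x.max()+.5,r]],.008).round(4).tolist())
m=comp(V<105,(395,154));q=rect(m);P=plane(f,q,.004);print('mat',P.mean(0).round(4),P.round(3).tolist())
"
```

```text
cover top [[0.4598, 0.0485, 0.114], [0.5025, 0.049, 0.114], [0.5035, 0.0153, 0.114], [0.4596, 0.0147, 0.114]] [0.4814 0.0319 0.114 ]
V row186 [151, 150, 150, 148, 137, 111, 89, 81, 82, 82, 82, 81, 81, 81, 80, 80, 80, 80, 80, 80, 80, 80, 79, 79, 79, 79, 79, 78, 78, 79, 79, 79, 79, 79, 79, 79, 79, 79, 78, 78, 78, 78, 79, 79, 79, 78, 78, 79, 79, 78, 79, 80, 82, 93, 109, 118, 120, 120, 120, 127, 139, 147, 150, 149, 150, 152, 153, 154, 154, 154]
V col252 [82, 82, 82, 82, 82, 79, 69, 56, 50, 50, 52, 61, 75, 81, 80, 79, 80, 80, 79, 79, 79, 79, 79, 79, 79, 79, 79, 79, 78, 78, 78, 79, 79, 79, 78, 78, 77, 77, 78, 77, 77, 78, 79, 79, 79, 79, 78, 78, 79, 79, 94, 125, 145, 149, 151, 152, 152, 152]
plate [[223.5, 169.10000610351562], [225.10000610351562, 78.4000015258789], [278.20001220703125, 79.30000305175781], [276.6000061035156, 170.0]] [[0.4452, 0.0273, 0.008], [0.448, 0.1354, 0.008], [0.5103, 0.1351, 0.008], [0.5116, 0.0269, 0.008]]
far end [[0.4475, 0.1321, 0.008], [0.5121, 0.133, 0.008]] [0.4798 0.1325 0.008 ]
95 225 277 [[0.4472, 0.1166, 0.008], [0.51, 0.1173, 0.008]]
110 226 277 [[0.4483, 0.0992, 0.008], [0.5106, 0.1, 0.008]]
125 226 277 [[0.4482, 0.0815, 0.008], [0.5111, 0.0823, 0.008]]
140 227 276 [[0.4492, 0.0635, 0.008], [0.5104, 0.0642, 0.008]]
mat [0.6603 0.0444 0.004 ] [[0.592, -0.006, 0.004], [0.619, 0.123, 0.004], [0.724, 0.098, 0.004], [0.706, -0.037, 0.004]]
```

play_rows --force 25 --moves '[[[1,-1,40],[0,0,0],0],[[1,-1,80],[0,0,0],0],[[1,-1,110],[0,0,0],0],[[1,-1,121],[0,0,0],0],[[1,-1,121],[0,0,0],0],[[1,-1,121],[0,0,0],0]]'

```text
time: 3.08
tcp_pos: [0.4808, 0.0321, 0.0891]
ee_rot: [-2.206, -2.236, 0.002]
ft_force: [1.1, 0.6, 0.2]
finger_gap: 1.001
grip_force: 0.0
```

```bash
python3 -c "
from h import *
go([.481,.0312,.0895],90.8);f=wgrab('w_c');b=cv2.GaussianBlur(f['pixels'],(3,3),0);print(f['pose'][:3,3].round(4))
cv2.imwrite('pics/w_c2.png',f['pixels'][80:330,130:380,::-1])
"
```

```text
t 3.08 tcp [0.4808 0.0321 0.0891] F [1.1 0.6 0.2] gap 1.001
move [-0.9  0.1 -0.4] [-0.0012  0.0006 -0.0004]
[0.4805 0.1    0.2683]
```

View pics/w_c.png

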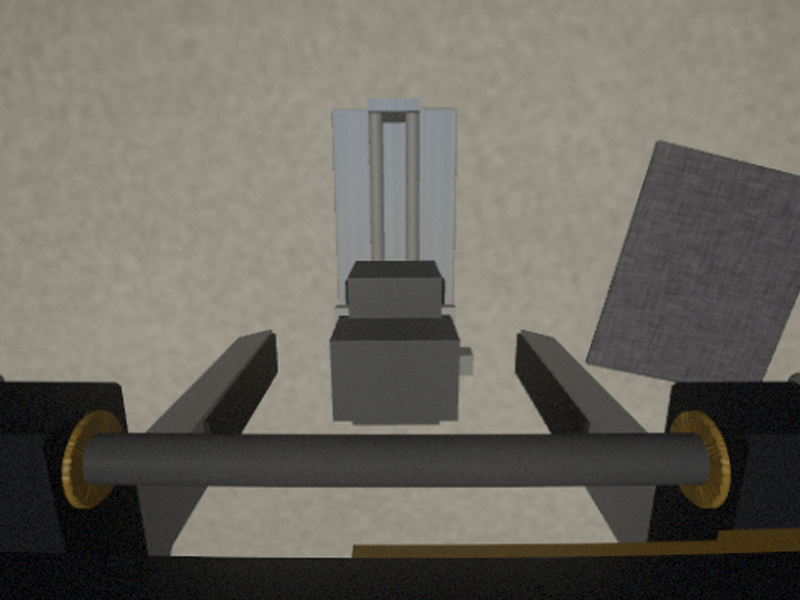

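The fingers (270 and 520, midpoint 395) straddle the box (332–459, midpoint 395), and the tab is at (466,361). Alignment is good, so I close.

play_rows --force 25 --moves '[[[0,0,0],[0,0,0],1],[[0,0,0],[0,0,0],1],[[0,0,0],[0,0,0],1],[[0,0,0],[0,0,0],1],[[0,0,0],[0,0,0],1],[[0,0,0],[0,0,0],1],[[0,0,0],[0,0,0],1],[[0,0,0],[0,0,0],1],[[0,0,0],[0,0,0],1],[[0,0,0],[0,0,0],1]]'

```text
time: 3.97
tcp_pos: [0.4815, 0.0335, 0.0897]
ee_rot: [2.203, 2.239, 0.002]
ft_force: [3.1, -1.0, 0.5]
finger_gap: 0.468
grip_force: 25.0
```

play_rows --moves '[[[0,0,-8],[0,0,0],1],[[0,0,-16],[0,0,0],1],[[0,0,-26],[0,0,0],1],[[0,0,-40],[0,0,0],1],[[0,0,-58],[0,0,0],1],[[0,0,-75],[0,0,0],1],[[0,0,-80],[0,0,0],1],[[0,0,-80],[0,0,0],1],[[0,0,-80],[0,0,0],1]]'

```text
time: 4.72
tcp_pos: [0.48, 0.0333, 0.1694]
ee_rot: [-2.203, -2.239, 0.001]
ft_force: [-0.4, 0.6, -0.4]
finger_gap: 0.467
grip_force: 25.0
```

```bash
python3 -c "
from h import *
go([.659,.0445,.0435],90.8);f=wgrab('w_l')
"
```

```text
t 4.72 tcp [0.48   0.0333 0.1694] F [-0.4  0.6 -0.4] gap 0.467
move [  8.4 179.3 125.7] [-0.001   0.0003  0.0019]
```

View pics/w_l.png

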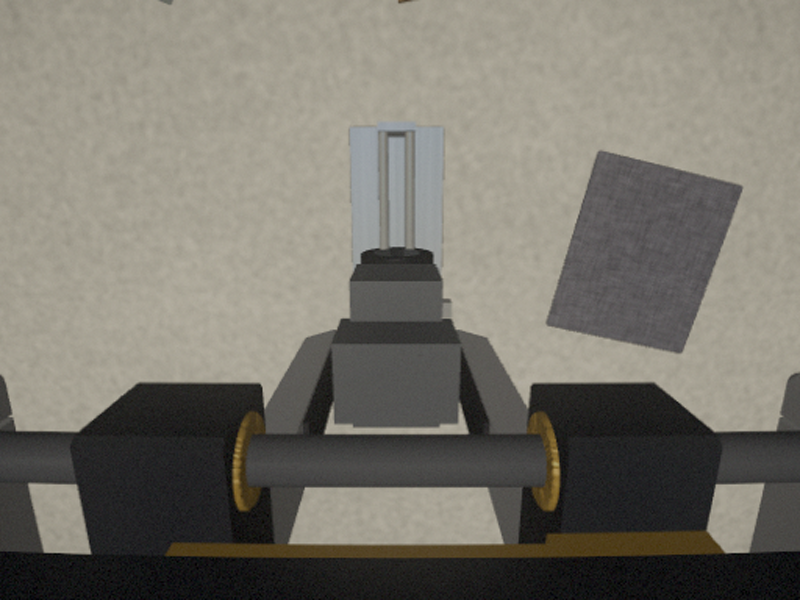

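The cover is in the grip and clear of the tube, and the released tab is visible at (447,308). Next I move it over the mat and lower it.

play_rows --moves '[[[1,20,0],[0,0,0],1],[[3,55,0],[0,0,0],1],[[6,95,0],[0,0,0],1],[[9,135,0],[0,0,0],1],[[10,165,0],[0,0,0],1],[[10,179,10],[0,0,0],1],[[10,179,40],[0,0,0],1],[[10,179,75],[0,0,0],1],[[10,179,105],[0,0,0],1],[[10,179,118],[0,0,0],1],[[10,179,122],[0,0,0],1],[[10,179,125],[0,0,0],1],[[10,179,125],[0,0,0],1],[[10,179,125],[0,0,0],1]]'

```text
time: 5.93
tcp_pos: [0.661, 0.0466, 0.0462]
ee_rot: [2.202, 2.238, 0.004]
ft_force: [0.8, 0.4, -0.2]
finger_gap: 0.466
grip_force: 25.0
```

```bash
python3 -c "
from h import *
go([.659,.0445,.0425],90.8);
"
```

```text
t 5.93 tcp [0.661  0.0466 0.0462] F [ 0.8  0.4 -0.2] gap 0.466
move [-2.1 -2.   3.7] [ 0.0029 -0.0004  0.0019]
```

play_rows --moves '[[[-2,0,2],[0,0,0],1],[[-2,0,3],[0,0,0],1],[[-2,0,4],[0,0,0],1],[[-2,0,4],[0,0,0],1],[[-2,0,4],[0,0,0],1]]'

```text
time: 6.35
tcp_pos: [0.6607, 0.0438, 0.0427]
ee_rot: [2.203, 2.237, 0.002]
ft_force: [-1.9, -1.0, 7.7]
finger_gap: 0.466
grip_force: 25.0
```

play_rows --moves '[[[0,0,-0.5],[0,0,0],0.5],[[0,0,-0.5],[0,0,0],0.3],[[0,0,-0.5],[0,0,0],0.1],[[0,0,-0.5],[0,0,0],0],[[0,0,-0.5],[0,0,0],0],[[0,0,-0.5],[0,0,0],0],[[0,0,-25],[0,0,0],0],[[0,0,-60],[0,0,0],0],[[0,0,-100],[0,0,0],0],[[0,0,-140],[0,0,0],0],[[0,0,-140],[0,0,0],0],[[0,0,-140],[0,0,0],0]]'

```text
time: 7.35
tcp_pos: [0.6615, 0.0447, 0.1834]
ee_rot: [2.201, 2.236, 0.007]
ft_force: [-0.8, 0.9, 0.0]
finger_gap: 1.0
grip_force: 0.0
```

```bash
python3 -c "
from h import *
go([.549,-.358,.12],97);
from workcell import cams
f=cams.grab_frame('scene');cv2.imwrite('pics/sc2.png',cv2.resize(f['pixels'][130:330,180:400,::-1],None,fx=3,fy=3,interpolation=cv2.INTER_CUBIC))
"
```

```text
t 7.35 tcp [0.6615 0.0447 0.1834] F [-0.8  0.9  0. ] gap 1.0
move [-400.9 -119.2   62.5] [ 0.0057 -0.0002 -0.1063]
```

View pics/sc2.png

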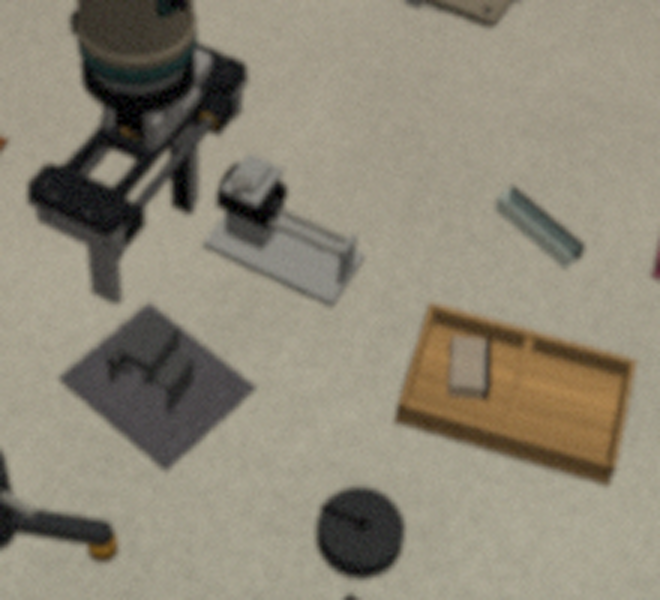

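The scene crop shows the cover standing near the middle of the mat at about (150,370), low in contrast. The tube at (250,200) is uncovered. I'll check the cover's position numerically while heading for the drift.

```bash
python3 -c "
from h import *
f=wgrab('w_m');b=cv2.GaussianBlur(f['pixels'],(3,3),0).astype(int);V=b.max(2)
print('mid',V[150:215,252][::3].tolist());
# expected pixel of the box top (z=.067)
for p in ([.6605,.044,.067],[.6605,.059,.067],[.6825,.044,.067],[.6385,.044,.067]):
    T=np.linalg.inv(f['pose']);c=T[:3,:3]@p+T[:3,3];print(cv2.projectPoints(c.reshape(1,1,3),np.zeros(3),np.zeros(3),f['mtx'],np.array(f['D']))[0].ravel().round(0))
print('row186',V[186,205:300:3].tolist())
"
```

```text
mid [51, 84, 85, 83, 83, 81, 48, 61, 81, 82, 80, 81, 80, 81, 81, 80, 81, 79, 80, 81, 85, 82]
[254. 183.]
[254. 168.]
[276. 183.]
[231. 183.]
row186 [86, 89, 90, 87, 86, 87, 87, 86, 86, 82, 82, 80, 82, 81, 80, 81, 80, 80, 81, 80, 81, 79, 79, 80, 85, 87, 90, 87, 81, 85, 88, 156]
```

play_rows --moves '[[[-400,-119,0],[0,0,-0.106],0],[[-400,-119,0],[0,0,-0.106],0],[[-400,-119,0],[0,0,-0.106],0],[[-400,-119,0],[0,0,-0.106],0],[[-400,-119,0],[0,0,-0.106],0],[[-400,-119,0],[0,0,-0.106],0],[[-400,-119,0],[0,0,-0.106],0],[[-400,-119,0],[0,0,-0.106],0],[[-400,-119,0],[0,0,-0.106],0],[[-400,-119,0],[0,0,-0.106],0],[[-400,-119,0],[0,0,-0.106],0],[[-400,-119,20],[0,0,-0.106],0],[[-400,-119,40],[0,0,-0.106],0],[[-400,-119,62],[0,0,-0.106],0],[[-400,-119,62],[0,0,-0.106],0],[[-400,-119,62],[0,0,-0.106],0]]'

```text
time: 8.78
tcp_pos: [0.5454, -0.3563, 0.116]
ee_rot: [-2.078, -2.349, 0.001]
ft_force: [-0.3, -0.1, 1.7]
finger_gap: 0.997
grip_force: 0.0
```

```bash
python3 -c "
from h import *
f=wgrab('w_d2');go([.549,-.358,.034],97);b=cv2.GaussianBlur(f['pixels'],(3,3),0).astype(int);V=b.max(2)
print(f['pose'][:3,3])
"
```

```text
t 8.83 tcp [ 0.5467 -0.3569  0.1176] F [-0.7  0.4  0.1] gap 1.002
move [-1.5  2.3 83.6] [-0.0015 -0.0015  0.0002]
[ 0.53821942 -0.28949587  0.29545078]
```

View pics/w_d2.png

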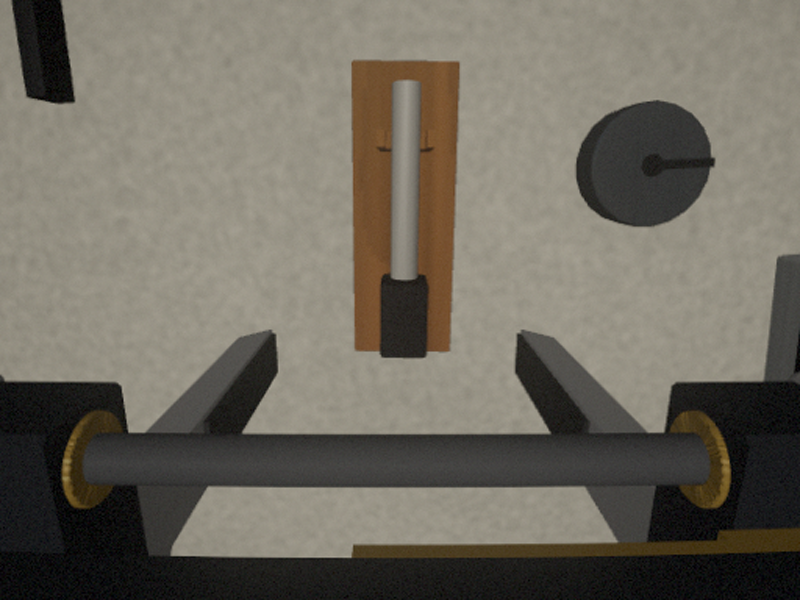

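The drift lies square in the view: handle at (381–427, 277–357), rod along column 405 with its tip at (406,80). The finger midpoint is 395, so I shift about 2 mm in tool +y.

```bash
python3 -c "
from h import *
f=pickle.load(open('w_d2.pkl','rb'));b=cv2.GaussianBlur(f['pixels'],(3,3),0).astype(int);V=b.max(2)
print('col',V[40:60,260].tolist(),V[170:240,258].tolist())
for r in (190,205,220):print(r,V[r,238:280].tolist())
s=.64
print('tip',plane(f,[[406*s,80*s]],.057),'rodback',plane(f,[[404*s,279*s]],.057))
print('handle back corners',plane(f,np.array([[381,357],[427,357]])*s,.062),'front',plane(f,np.array([[381,285],[427,285]])*s,.062))
"
```

```text
col [112, 113, 113, 111, 112, 113, 113, 113, 112, 113, 119, 136, 150, 155, 155, 154, 154, 154, 154, 154] [142, 142, 141, 141, 142, 141, 140, 140, 125, 83, 45, 35, 37, 40, 42, 42, 42, 42, 43, 42, 42, 41, 42, 41, 40, 40, 40, 39, 39, 38, 38, 40, 41, 40, 40, 39, 39, 39, 39, 40, 40, 40, 40, 39, 39, 38, 37, 38, 39, 40, 41, 42, 40, 40, 40, 40, 41, 44, 67, 113, 143, 148, 148, 150, 151, 151, 150, 150, 150, 152]
190 [121, 122, 122, 120, 108, 79, 50, 40, 41, 42, 43, 42, 42, 42, 42, 41, 42, 43, 43, 42, 42, 41, 40, 39, 41, 41, 41, 40, 42, 43, 42, 40, 40, 40, 44, 61, 87, 104, 110, 113, 116, 118]
205 [120, 121, 122, 120, 107, 78, 49, 40, 40, 40, 40, 38, 37, 40, 41, 40, 39, 40, 41, 40, 39, 40, 40, 41, 41, 39, 38, 39, 39, 39, 39, 40, 40, 38, 45, 70, 95, 105, 108, 112, 113, 114]
220 [120, 120, 120, 118, 101, 71, 48, 42, 43, 41, 40, 42, 42, 41, 41, 41, 42, 42, 41, 41, 41, 40, 38, 38, 39, 40, 40, 40, 40, 40, 41, 42, 39, 40, 54, 77, 97, 105, 107, 110, 111, 112]
tip [[ 0.53667457 -0.24642599  0.057     ]] rodback [[ 0.54745157 -0.33959716  0.057     ]]
handle back corners [[ 0.54066592 -0.3805239   0.062     ]
 [ 0.5640601  -0.37763494  0.062     ]] front [[ 0.53636027 -0.34293753  0.062     ]
 [ 0.55890914 -0.34016607  0.062     ]]
```

play_rows --force 50 --moves '[[[-3.5,3,20],[0,0,0.005],0],[[-3.5,3,45],[0,0,0.005],0],[[-3.5,3,70],[0,0,0.005],0],[[-3.5,3,85],[0,0,0.005],0],[[-3.5,3,85],[0,0,0.005],0],[[-3.5,3,85],[0,0,0.005],0]]'

```text
time: 9.33
tcp_pos: [0.551, -0.3606, 0.034]
ee_rot: [2.087, 2.347, 0.0]
ft_force: [0.6, -0.0, -0.1]
finger_gap: 0.998
grip_force: 0.0
```

```bash
python3 -c "
from h import *
go([.55,-.36,.032],96.7);go([.55,-.36,.032],96.7)
"
```

```text
t 9.33 tcp [ 0.551  -0.3606  0.034 ] F [ 0.6 -0.  -0.1] gap 0.998
move [ 0.7 -0.9  2. ] [0.0003 0.0001 0.0002]
t 9.33 tcp [ 0.551  -0.3606  0.034 ] F [ 0.6 -0.  -0.1] gap 0.998
move [ 0.7 -0.9  2. ] [0.0003 0.0001 0.0002]
```

play_rows --force 50 --moves '[[[0,-0.5,1],[0,0,0],1],[[0,-0.5,1],[0,0,0],1],[[0,-0.5,1],[0,0,0],1],[[0,-0.5,1],[0,0,0],1],[[0,-0.5,1],[0,0,0],1],[[0,-0.5,1],[0,0,0],1],[[0,-0.5,1],[0,0,0],1],[[0,-0.5,1],[0,0,0],1],[[0,-0.5,1],[0,0,0],1],[[0,-0.5,1],[0,0,0],1],[[0,-0.5,1],[0,0,0],1],[[0,-0.5,1],[0,0,0],1]]'

```text
time: 10.33
tcp_pos: [0.5499, -0.3607, 0.0324]
ee_rot: [-2.088, -2.347, 0.0]
ft_force: [0.2, 0.2, -0.6]
finger_gap: 0.25
grip_force: 50.0
```

```bash
cat >> h.py <<'E'
def state():
    from workcell import observe,cams
    P=[]
    for i in range(4):
        s=observe();P.append(s['tcp_pos']);cams.grab_frame('wrist')
    P=np.array(P);print('avg',P.mean(0).round(4),P.std(0).round(4),s['ee_rot'],s['ft_force'].round(1),s['finger_gap']);return P.mean(0),s
E
python3 -c "
from h import *
state()"
```

```text
avg [ 0.5499 -0.3607  0.0324] [0. 0. 0.] [-2.08771937e+00 -2.34743651e+00  3.67484582e-05] [ 0.3  0.1 -0.5] 0.2536196617676595
```

play_rows --moves '[[[0,0,-8],[0,0,0],1],[[0,0,-20],[0,0,0],1],[[0,0,-35],[0,0,0],1],[[10,0,-40],[0,0,0],1],[[40,-6,-40],[0,0,0.015],1],[[80,-12,-40],[0,0,0.03],1],[[120,-18,-40],[0,0,0.05],1],[[160,-25,-40],[0,0,0.07],1],[[200,-32,-40],[0,0,0.09],1],[[230,-37,-40],[0,0,0.103],1],[[242,-39,-25],[0,0,0.103],1],[[242,-39,-10],[0,0,0.103],1],[[242,-39,-10],[0,0,0.103],1],[[242,-39,-10],[0,0,0.103],1],[[242,-39,-10],[0,0,0.103],1],[[242,-39,-10],[0,0,0.103],1]]'

```text
time: 11.87
tcp_pos: [0.4837, -0.1256, 0.0433]
ee_rot: [2.206, 2.234, 0.001]
ft_force: [-0.3, -1.0, -1.6]
finger_gap: 0.257
grip_force: 50.0
```

```bash
python3 -c "
from h import *
go([.4832,-.1245,.0424],90.8);f=wgrab('w_b')
from workcell import cams
g=cams.grab_frame('scene');pickle.dump(g,open('sb.pkl','wb'))
T=np.linalg.inv(g['pose']);p=np.array([.481,.03,.06]);c=T[:3,:3]@p+T[:3,3];c=(g['mtx']@c/c[2])[:2].astype(int);print(c)
a=cv2.resize(f['pixels'][0:240,150:360,::-1],(400,457),interpolation=cv2.INTER_CUBIC);b=cv2.resize(g['pixels'][c[1]-50:c[1]+50,c[0]-60:c[0]+27,::-1],(397,457),interpolation=cv2.INTER_CUBIC)
cv2.imwrite('pics/cmp.png',np.hstack([a,b]))"
```

```text
t 11.87 tcp [ 0.4837 -0.1256  0.0433] F [-0.3 -1.  -1.6] gap 0.257
move [ 1.1 -0.5  0.9] [ 0.0017  0.0005 -0.0014]
[263 195]
```

View pics/cmp.png

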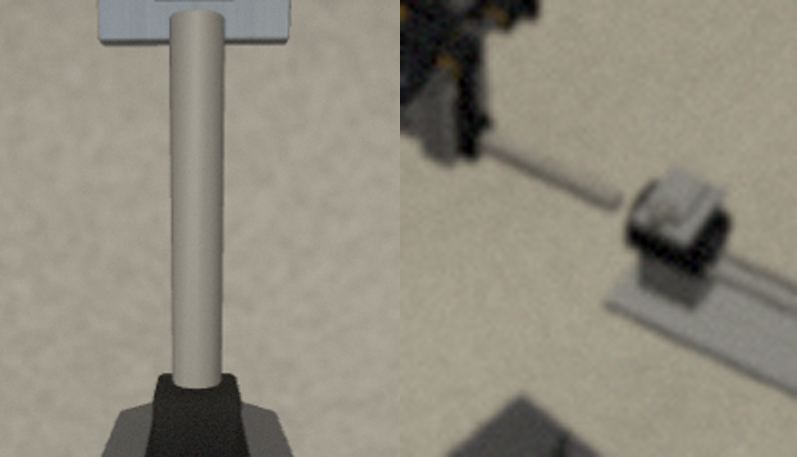

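The left half shows the rod pointing straight at the mount: tip centre at column 197, plate centre at 193.5, so I trim by about 1 mm to −y. The right half shows the tip at (618,198) just short of the tube's mouth. I'll check the rod's pitch numerically.

```bash
python3 -c "
from h import *
from workcell import observe
s=observe();f=pickle.load(open('w_b.pkl','rb'));T=tcpT(s)
im=f['pixels'].astype(int);rb=(im[...,0]-im[...,2]);V=im.max(2)
def pr(fr,p,M=None):
    Ti=np.linalg.inv(fr['pose']);c=Ti[:3,:3]@p+Ti[:3,3];return cv2.projectPoints(c.reshape(1,1,3),np.zeros(3),np.zeros(3),fr['mtx'],np.array(fr['D']))[0].ravel().round(1)
g=np.abs(np.diff(cv2.GaussianBlur(im.astype(np.float32).mean(2),(3,9),0),axis=1))
for x in (30,45,60,80,95,105):
    L=[pr(f,T[:3,:3]@np.array([x,y,-.0188-0.0*1])/1 if 0 else T[:3,3]+T[:3,:3]@np.array([x/1000,y,-.0176])) for y in(-.007,.007)]
    r=int(L[0][1]);a,b=L[0][0],L[1][0]
    def edge(c):
        lo=int(c)-5;w=g[r,lo:lo+11];return (w*np.arange(lo,lo+11)).sum()/w.sum()+.5
    print(x,r,'pred',a,b,round(b-a,1),'meas',round(edge(a),1),round(edge(b),1),round(edge(b)-edge(a),1))
print('tip pred',pr(f,T[:3,3]+T[:3,:3]@np.array([.1155,0,-.0246])),pr(f,T[:3,3]+T[:3,:3]@np.array([.1155,0,-.0106])), 'col V',V[0:14,253].tolist())
G=pickle.load(open('sb.pkl','rb'))
print('scene tip pred top/ctr/bot',[pr(G,T[:3,3]+T[:3,:3]@np.array([.1155,0,z])) for z in(-.0246,-.0176,-.0106)],'entry',pr(G,np.array([.4813,.0062,.060])),'ledge corners',[pr(G,np.array(p)) for p in ([.457,.0132,.084],[.505,.0132,.084],[.505,.0492,.084])])
"
```

```text
30 183 pred 239.4 265.5 26.1 meas 240.4 264.9 24.6
45 155 pred 239.1 265.7 26.6 meas 240.4 265.2 24.9
60 126 pred 238.7 266.0 27.3 meas 239.8 266.0 26.1
80 86 pred 238.3 266.3 28.0 meas 239.5 266.0 26.5
95 54 pred 237.9 266.5 28.6 meas 239.0 266.3 27.3
105 32 pred 237.7 266.7 29.0 meas 239.0 266.4 27.5
tip pred [252.1   3.7] [252.2  13.1] col V [124, 145, 146, 145, 142, 152, 161, 159, 160, 161, 159, 162, 159, 162]
scene tip pred top/ctr/bot [array([250.6, 187.6]), array([250.6, 189.3]), array([250.6, 191. ])] entry [255.9 191.7] ledge corners [array([262.9, 181.1]), array([253.5, 192.6]), array([265.3, 198.2])]
```

play_rows --moves '[[[0,-1,1],[0,0,0],1],[[8,-1,1],[0,0,0],1],[[16,-1,1],[0,0,0],1],[[24,-1,1],[0,0,0],1],[[24,-1,1],[0,0,0],1],[[24,-1,1],[0,0,0],1]]'

```text
time: 12.47
tcp_pos: [0.4818, -0.0997, 0.0415]
ee_rot: [-2.203, -2.239, -0.0]
ft_force: [-0.7, -0.0, -1.3]
finger_gap: 0.253
grip_force: 50.0
```

play_rows --moves '[[[8,0.5,-0.5],[0,0,0],1],[[16,0.5,-0.5],[0,0,0],1],[[22,0.5,-0.5],[0,0,0],1],[[28,0.5,-0.5],[0,0,0],1],[[28,0.5,-0.5],[0,0,0],1]]'

```text
time: 12.88
tcp_pos: [0.4815, -0.0762, 0.0422]
ee_rot: [2.207, 2.232, -0.006]
ft_force: [0.2, -8.0, -1.1]
finger_gap: 0.256
grip_force: 50.0
```

play_rows --moves '[[[6,0,0],[0,0,0],1],[[12,0,0],[0,0,0],1],[[17,0,0],[0,0,0],1],[[22,0,0],[0,0,0],1],[[24,0,0],[0,0,0],1],[[24,0,0],[0,0,0],1],[[24,0,0],[0,0,0],1],[[24,0,0],[0,0,0],1]]'

```text
time: 13.55
tcp_pos: [0.4814, -0.0486, 0.042]
ee_rot: [-2.205, -2.237, -0.0]
ft_force: [-0.2, 0.2, -1.9]
finger_gap: 0.256
grip_force: 50.0
```

```bash
python3 -c "
from h import *
go([.482,-.05,.042],90.8);f=wgrab('w_p')
from workcell import cams
g=cams.grab_frame('top');t=cams.grab_frame('scene');pickle.dump((g,t),open('p.pkl','wb'))
for n,fr in(('top',g),('scene',t),('wrist',f)):
    b=cv2.GaussianBlur(fr['pixels'],(3,3),0).astype(int);rb=b[...,0]-b[...,2]
    Ti=np.linalg.inv(fr['pose']);p=np.array([.4805,.0312+.055,.066]);c=Ti[:3,:3]@p+Ti[:3,3];c=cv2.projectPoints(c.reshape(1,1,3),np.zeros(3),np.zeros(3),fr['mtx'],np.array(fr['D']))[0].ravel().astype(int)
    w=40 if n=='wrist' else 14;print(n,c)
    if not(0<c[1]<384):continue
    y0=max(0,c[1]-w);m=rb[y0:c[1]+w,c[0]-w:c[0]+w]>25;q=np.argwhere(m);print(m.sum(),(q.mean(0)[::-1]+[c[0]-w,y0]) if len(q) else None, q.min(0) if len(q) else None,q.max(0) if len(q) else None)
    if len(q): print(plane(fr,[q.mean(0)[::-1]+[c[0]-w,y0]],.066))
"
```

```text
t 13.55 tcp [ 0.4814 -0.0486  0.042 ] F [-0.2  0.2 -1.9] gap 0.256
move [-1.4  0.5 -0. ] [-0.     -0.0002  0.0004]
top [223 195]
34 [226.35294118 196.5       ] [13 15] [18 20]
[[0.47700155 0.07758279 0.066     ]]
scene [281 202]
99 [279.55555556 200.90909091] [8 8] [19 18]
[[0.47994957 0.07856246 0.066     ]]
wrist [254 -42]
```

Both views put brass at y≈0.078, about 47 mm along the mount's x, and the push force has dropped to zero. The cell is out on the rails, so I withdraw the drift.

play_rows --moves '[[[-10,0,0],[0,0,0],1],[[-30,0,0],[0,0,0],1],[[-55,0,0],[0,0,0],1],[[-80,0,0],[0,0,0],1],[[-95,0,0],[0,0,0],1],[[-105,0,-15],[0,0,0],1],[[-120,0,-40],[0,0,0],1],[[-120,0,-40],[0,0,0],1]]'

```text
time: 14.37
tcp_pos: [0.4848, -0.1742, 0.0849]
ee_rot: [2.207, 2.226, 0.001]
ft_force: [0.4, -0.6, -2.8]
finger_gap: 0.252
grip_force: 50.0
```

```bash
python3 -c "
from h import *
go([.5499,-.3607,.0724],96.7)"
```

```text
t 14.37 tcp [ 0.4848 -0.1742  0.0849] F [ 0.4 -0.6 -2.8] gap 0.252
move [-187.    63.4   13.6] [ 0.0051  0.0043 -0.1085]
```

play_rows --moves '[[[-20,7,0],[0,0,-0.015],1],[[-55,18,0],[0,0,-0.035],1],[[-95,32,0],[0,0,-0.06],1],[[-130,44,0],[0,0,-0.08],1],[[-165,56,0],[0,0,-0.1],1],[[-182,62,5],[0,0,-0.106],1],[[-186,63,10],[0,0,-0.106],1],[[-186,63,10],[0,0,-0.106],1],[[-186,63,10],[0,0,-0.106],1],[[-186,63,10],[0,0,-0.106],1],[[-186,63,10],[0,0,-0.106],1]]'

```text
time: 15.28
tcp_pos: [0.5489, -0.3519, 0.0722]
ee_rot: [-2.081, -2.353, -0.001]
ft_force: [-0.1, 0.4, -2.4]
finger_gap: 0.253
grip_force: 50.0
```

```bash
python3 -c "
from h import *
go([.5499,-.3607,.033],96.7)"
```

```text
t 15.28 tcp [ 0.5489 -0.3519  0.0722] F [-0.1  0.4 -2.4] gap 0.253
move [-8.9 -0.  39.2] [-0.0001 -0.001   0.0055]
```

play_rows --moves '[[[-9,0,0],[0,0,0.005],1],[[-9,0,10],[0,0,0.005],1],[[-9,0,18],[0,0,0.005],1],[[-9,0,20],[0,0,0.005],1],[[-9,0,20],[0,0,0.005],1],[[-9,0,20],[0,0,0.005],1]]'

```text
time: 15.78
tcp_pos: [0.5495, -0.3625, 0.0514]
ee_rot: [-2.089, -2.345, -0.0]
ft_force: [0.6, 0.1, -2.7]
finger_gap: 0.25
grip_force: 50.0
```

```bash
python3 -c "
from h import *
go([.5499,-.3607,.033],96.7)"
```

```text
t 15.78 tcp [ 0.5495 -0.3625  0.0514] F [ 0.6  0.1 -2.7] gap 0.25
move [ 1.7  0.6 18.4] [-0.0007 -0.0008 -0.0017]
```

play_rows --moves '[[[1.5,0.5,5],[0,0,0],1],[[1.5,0.5,11],[0,0,0],1],[[1.5,0.5,15],[0,0,0],1],[[1.5,0.5,17],[0,0,0],1],[[1.5,0.5,18],[0,0,0],1],[[1.5,0.5,18.5],[0,0,0],1],[[1.5,0.5,18.5],[0,0,0],1],[[1.5,0.5,18.5],[0,0,0],1]]'

```text
time: 16.45
tcp_pos: [0.5503, -0.3615, 0.0337]
ee_rot: [2.09, 2.345, 0.0]
ft_force: [0.2, 0.1, -2.2]
finger_gap: 0.249
grip_force: 50.0
```

play_rows --moves '[[[0,0,1],[0,0,0],1],[[0,0,1.5],[0,0,0],1],[[0,0,1.5],[0,0,0],1],[[0,0,1.5],[0,0,0],1]]'

```text
time: 16.78
tcp_pos: [0.5503, -0.3615, 0.0324]
ee_rot: [2.09, 2.345, 0.0]
ft_force: [-0.1, 0.7, 1.3]
finger_gap: 0.253
grip_force: 50.0
```

Contact is made at the same height as at the pick-up. I release and rise.

play_rows --moves '[[[0,0,0],[0,0,0],0.6],[[0,0,0],[0,0,0],0.4],[[0,0,0],[0,0,0],0.2],[[0,0,0],[0,0,0],0],[[0,0,0],[0,0,0],0],[[0,0,0],[0,0,0],0],[[0,0,-25],[0,0,0],0],[[0,0,-60],[0,0,0],0],[[0,0,-100],[0,0,0],0],[[0,0,-140],[0,0,0],0],[[0,0,-175],[0,0,0],0],[[0,0,-175],[0,0,0],0],[[0,0,-175],[0,0,0],0]]'

```text
time: 17.87
tcp_pos: [0.5515, -0.3621, 0.2097]
ee_rot: [2.087, 2.341, 0.001]
ft_force: [0.2, -0.3, 0.1]
finger_gap: 0.997
grip_force: 0.0
```

```bash
python3 -c "
from h import *
f=wgrab('w_d3');go([.48,.078,.17],90.8);b=cv2.GaussianBlur(f['pixels'],(3,3),0).astype(int);rb=b[...,0]-b[...,2];V=b.max(2)
def rep(n,m,z,c=9):
    q=rect(m,c);P=plane(f,q,z);e=max((P[1]-P[0],P[2]-P[1]),key=np.linalg.norm)
    print(n,m.sum(),P.mean(0).round(4),np.linalg.norm(P-np.roll(P,-1,0),axis=1).round(4),np.degrees(np.arctan2(e[1],e[0])).round(1),q.round(0).tolist())
Ti=np.linalg.inv(f['pose'])
def pr(p):
    c=Ti[:3,:3]@np.array(p)+Ti[:3,3];return cv2.projectPoints(c.reshape(1,1,3),np.zeros(3),np.zeros(3),f['mtx'],np.array(f['D']))[0].ravel().astype(int)
rep('rod',comp((rb<22)&(V>75),pr([.543,-.30,.057]),2),.057,3)
rep('handle',comp((V<50),pr([.55,-.36,.062]),2),.062,3)
"
```

```text
t 17.92 tcp [ 0.5501 -0.3615  0.2075] F [ 0.6  0.1 -0.6] gap 0.998
move [444.7 -19.3  37.1] [0.0007 0.0008 0.101 ]
rod 1100 [ 0.5421 -0.2942  0.057 ] [0.0121 0.0923 0.0129 0.0923] -83.3 [[245.0, 63.0], [257.0, 63.0], [257.0, 154.0], [245.0, 154.0]]
handle 713 [ 0.55   -0.3589  0.062 ] [0.0201 0.0394 0.0207 0.0393] -83.1 [[242.0, 154.0], [261.0, 154.0], [261.0, 190.0], [242.0, 190.0]]
```

The drift is back to within 1 mm of where it was. Next, over to the cell.

play_rows --moves '[[[445,-19,0],[0,0,0.101],0],[[445,-19,0],[0,0,0.101],0],[[445,-19,0],[0,0,0.101],0],[[445,-19,0],[0,0,0.101],0],[[445,-19,0],[0,0,0.101],0],[[445,-19,0],[0,0,0.101],0],[[445,-19,0],[0,0,0.101],0],[[445,-19,0],[0,0,0.101],0],[[445,-19,10],[0,0,0.101],0],[[445,-19,20],[0,0,0.101],0],[[445,-19,37],[0,0,0.101],0],[[445,-19,37],[0,0,0.101],0],[[445,-19,37],[0,0,0.101],0],[[445,-19,37],[0,0,0.101],0],[[445,-19,37],[0,0,0.101],0]]'

```text
time: 19.17
tcp_pos: [0.4803, 0.0768, 0.1696]
ee_rot: [2.209, 2.234, -0.002]
ft_force: [-0.8, -0.1, -0.8]
finger_gap: 0.997
grip_force: 0.0
```

```bash
python3 -c "
from h import *
f=wgrab('w_cell');go([.48,.078,.047],90.8);b=cv2.GaussianBlur(f['pixels'],(3,3),0).astype(int);rb=b[...,0]-b[...,2]
m=comp(rb[:]>25,(254,170),25);q=cv2.boundingRect(cv2.findNonZero(m.astype(np.uint8)));print(m.sum(),q)
x,y,w,h=q;print(plane(f,[[x,y+h/2],[x+w,y+h/2],[x+w/2,y],[x+w/2,y+h]],.059).round(4),plane(f,[[x+w/2,y],[x+w/2,y+h]],.071).round(4))"
```

```text
t 19.22 tcp [0.4806 0.0767 0.1699] F [ 0.5 -0.9  0.4] gap 1.0
move [  1.4  -0.5 122.9] [-0.      0.0007 -0.003 ]
561 (241, 170, 24, 26)
[[0.4686 0.0771 0.059 ]
 [0.4917 0.0774 0.059 ]
 [0.48   0.0899 0.059 ]
 [0.4803 0.0643 0.059 ]] [[0.48   0.0922 0.071 ]
 [0.4803 0.0677 0.071 ]]
```

View pics/w_cell.png

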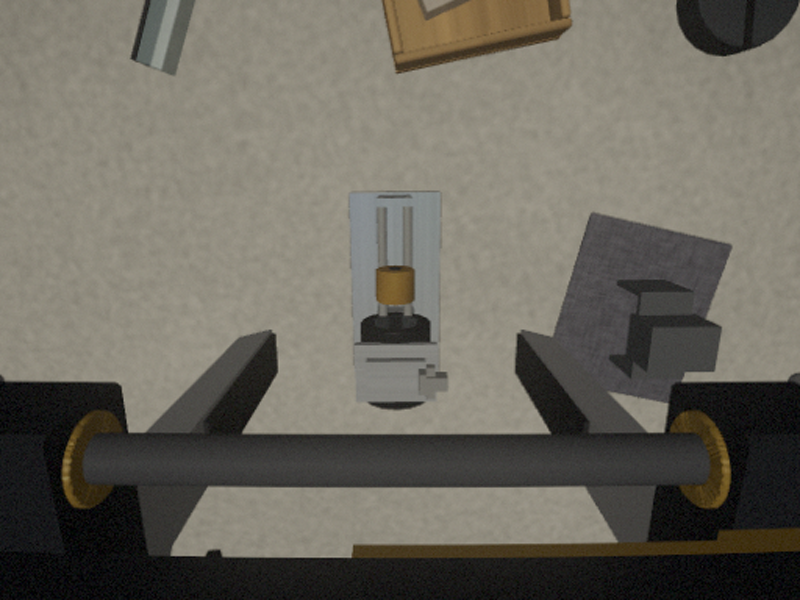

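The cell sits on the rails at (395,285), in line with the finger midpoint. The cover stands upright on the mat at (675,330). I descend around the cell and grip it.

play_rows --force 25 --moves '[[[1.5,-0.5,40],[0,0,0],0],[[1.5,-0.5,80],[0,0,0],0],[[1.5,-0.5,110],[0,0,0],0],[[1.5,-0.5,120],[0,0,0],0],[[1.5,-0.5,120],[0,0,0],0],[[1.5,-0.5,120],[0,0,0],1],[[1.5,-0.5,120],[0,0,0],1],[[1.5,-0.5,120],[0,0,0],1],[[1.5,-0.5,120],[0,0,0],1],[[1.5,-0.5,120],[0,0,0],1],[[1.5,-0.5,120],[0,0,0],1],[[1.5,-0.5,120],[0,0,0],1],[[1.5,-0.5,120],[0,0,0],1],[[1.5,-0.5,120],[0,0,0],1],[[1.5,-0.5,120],[0,0,0],1],[[1.5,-0.5,120],[0,0,0],1]]'

```text
time: 20.55
tcp_pos: [0.4796, 0.08, 0.0499]
ee_rot: [-2.206, -2.237, 0.0]
ft_force: [-0.1, -0.7, 0.5]
finger_gap: 0.254
grip_force: 0.1
```

play_rows --moves '[[[0,0,-10],[0,0,0],1],[[0,0,-30],[0,0,0],1],[[0,0,-60],[0,0,0],1],[[0,0,-80],[0,0,0],1],[[0,0,-80],[0,0,0],1],[[0,0,-80],[0,0,0],1]]'

```text
time: 21.05
tcp_pos: [0.4804, 0.08, 0.1312]
ee_rot: [2.205, 2.235, 0.003]
ft_force: [0.2, 0.1, -0.5]
finger_gap: 0.25
grip_force: 25.0
```

```bash
python3 -c "
from h import *
c=np.array([.5109,.3091]);a=np.radians(102);d=np.array([np.cos(a),np.sin(a)]);b=c+d*.0435;print('bay',b)
go([b[0],b[1],.12],102)"
```

```text
bay [0.50185584 0.35164942]
t 21.05 tcp [0.4804 0.08   0.1312] F [ 0.2  0.1 -0.5] gap 0.25
move [271.3  25.1  11.4] [ 2.800e-03 -1.000e-04 -1.958e-01]
```

play_rows --moves '[[[30,3,0],[0,0,-0.02],1],[[70,7,0],[0,0,-0.05],1],[[110,10,0],[0,0,-0.08],1],[[150,14,0],[0,0,-0.11],1],[[190,18,0],[0,0,-0.14],1],[[230,21,0],[0,0,-0.17],1],[[260,24,5],[0,0,-0.19],1],[[271,25,11],[0,0,-0.196],1],[[271,25,11],[0,0,-0.196],1],[[271,25,11],[0,0,-0.196],1],[[271,25,11],[0,0,-0.196],1]]'

```text
time: 21.97
tcp_pos: [0.5009, 0.3483, 0.1181]
ee_rot: [1.978, 2.439, -0.005]
ft_force: [0.3, 0.0, -0.2]
finger_gap: 0.248
grip_force: 25.0
```

```bash
python3 -c "
from h import *
f=wgrab('w_case');go([.5019,.3516,.011],102);b=cv2.GaussianBlur(f['pixels'],(3,3),0).astype(int);rb=b[...,0]-b[...,2]
m=rb[0:260,150:360]>40;print(m.mean());n,l,st,c=cv2.connectedComponentsWithStats((rb>28).astype(np.uint8));print([(i,st[i].tolist()) for i in np.argsort(-st[:,4])[1:4]])
i=np.argsort(-st[:,4])[1];r=cv2.boxPoints(cv2.minAreaRect(cv2.findNonZero((l==i).astype(np.uint8))));print(r.round(0).tolist(),plane(f,r,.03).round(3).tolist())
"
```

```text
t 22.02 tcp [0.5012 0.3483 0.1185] F [ 0.2 -0.5 -0.8] gap 0.251
move [  3.3   1.4 107.5] [-0.0012  0.0025 -0.0023]
0.22664835164835165
[(np.int64(4), [193, 130, 129, 148, 13135]), (np.int64(1), [0, 0, 67, 134, 7174]), (np.int64(14), [59, 341, 358, 16, 3690])]
[[193.0, 130.0], [321.0, 130.0], [321.0, 277.0], [193.0, 277.0]] [[0.44, 0.388, 0.03], [0.547, 0.411, 0.03], [0.582, 0.276, 0.03], [0.462, 0.251, 0.03]]
```

play_rows --moves '[[[3,1.5,30],[0,0,0],1],[[3,1.5,65],[0,0,0],1],[[3,1.5,90],[0,0,0],1],[[3,1.5,102],[0,0,0],1],[[3,1.5,107],[0,0,0],1],[[3,1.5,107],[0,0,0],1],[[3,1.5,107],[0,0,0],1]]'

```text
time: 22.6
tcp_pos: [0.5027, 0.3547, 0.0132]
ee_rot: [1.977, 2.441, 0.003]
ft_force: [0.3, -0.1, -1.1]
finger_gap: 0.249
grip_force: 25.0
```

play_rows --moves '[[[0,0,2],[0,0,0],1],[[0,0,3],[0,0,0],1],[[0,0,3.5],[0,0,0],1],[[0,0,3.5],[0,0,0],1],[[0,0,3.5],[0,0,0],1]]'

```text
time: 23.02
tcp_pos: [0.502, 0.3548, 0.009]
ee_rot: [1.976, 2.442, 0.001]
ft_force: [-0.7, 0.1, 1.3]
finger_gap: 0.248
grip_force: 25.0
```

Contact with the bay floor. I open part way, let it settle, then rise and back off.

play_rows --moves '[[[0,0,0],[0,0,0],0.7],[[0,0,0],[0,0,0],0.65],[[0,0,0],[0,0,0],0.55],[[0,0,0],[0,0,0],0.5],[[0,0,0],[0,0,0],0.5],[[0,0,0],[0,0,0],0.5],[[0,0,-20],[0,0,0],0.5],[[0,0,-60],[0,0,0],0.5],[[0,0,-100],[0,0,0],0.5],[[0,0,-140],[0,0,0],0.5],[[-100,0,-170],[0,0,0],0.5],[[-100,0,-170],[0,0,0],0.5],[[-100,0,-170],[0,0,0],0.5],[[-100,0,-170],[0,0,0],0.5],[[-100,0,-170],[0,0,0],0.5],[[-100,0,-170],[0,0,0],0.5]]'

```text
time: 24.35
tcp_pos: [0.522, 0.258, 0.1784]
ee_rot: [-1.975, -2.442, -0.001]
ft_force: [-0.9, 0.9, -0.4]
finger_gap: 0.5
grip_force: 0.0
```

```bash
python3 -c "
from h import *
f=wgrab('w_end');go([0.5,.26,.17],102);hsv=cv2.cvtColor(cv2.GaussianBlur(f['pixels'],(3,3),0),cv2.COLOR_RGB2HSV)
b=cv2.GaussianBlur(f['pixels'],(3,3),0).astype(int)
Ti=np.linalg.inv(f['pose']);c=Ti[:3,:3]@np.array([.502,.354,.03])+Ti[:3,3];c=cv2.projectPoints(c.reshape(1,1,3),np.zeros(3),np.zeros(3),f['mtx'],np.array(f['D']))[0].ravel();print(c)
x,y=c.astype(int);Y,X=np.mgrid[0:384,0:512];S=hsv[...,1].astype(int)
m=(S>np.median(S[max(0,y-35):y+35,x-35:x+35])+30)&(abs(X-x)<70)&(abs(Y-y)<60)
n,l,st,ce=cv2.connectedComponentsWithStats(m.astype(np.uint8));i=1+st[1:,4].argmax();print(st[i],ce[i],plane(f,[ce[i]],.02).round(4))
from workcell import cams
print(cams.grab_frame('scene')['pixels'].shape)"
```

```text
t 24.4 tcp [0.5217 0.2585 0.1782] F [-0.1  1.  -0.6] gap 0.498
move [  6.  -20.9   8.2] [-0.0006 -0.0012  0.0026]
[253.59745767  80.42969379]
[243  72  22  21 434] [253.75345622  81.97235023] [[0.5023 0.3534 0.02  ]]
(384, 512, 3)
```

```bash
python3 -c "
from workcell import arm;print(arm.hand_in())"
```

```text
the job is handed in; nothing more can be done
None
```

I handed the job in at about 24 s of robot time: by my measurements the cover stands upright on the mat, the drift is back on its stand and the cell lies in the empty bay, but `hand_in()` returned no verdict.

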